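Power up the valve controller and open the blue, then the green valve

TASK

Start the chip run on the beige valve controller, using only fingertip presses: first push down the end of the black rocker with the white dot to switch the power on, then press the blue key fully down, and last the green key fully down; all three stay where you leave them. Do not press a key before its turn, leave the yellow and red keys up, and do not pick up or shift any of the loose things standing around.

Things in the scene. Friction and masses are not known exactly. Their poses are not given: they have to be found in the camera images.
- controller: beige desktop valve controller, fixed to the table, 220 mm (its x, front to back) x 300 mm (its y) x 60 mm tall; origin at the centre of its underside. A row of four coloured keys stands along its back half (70 mm apart along its y, colours in any order); the rocker and a loose vial stand on its front half. Nothing on its top but the vial rises more than 35 mm above it
- rocker_base: flat grey base of the power rocker, 36 (x) x 70 (y) x 8 mm, fixed on the controller's top; origin at the centre of its underside. The rocker's length lies along its y, and the end with the white dot is at its +y end; it may be turned up to about 30 degrees on the controller
- rocker_dot (a point): the white dot (12 mm) on the top face of the black rocker paddle (26 wide x 60 long x 10 mm thick), 20 mm from the hinge along the paddle; the hinge line runs along rocker_base's x, 22 mm above its underside. While off, this end is raised and the dot's centre stands about 31 mm above the controller's top; fully on it is about 8.5 mm lower, still well above the base
- rocker (a joint): tilt of the power rocker, rad: 0 = off (dot end raised), 0.44 = fully on (dot end down, against its stop). It stays where it is left; pushing on the dot takes about 2 to 4 N
- blue_key_top (a point): centre of the top face of the blue key, a square cap 30 x 30 mm whose top, when up, stands 26 mm above the controller's top; the 44 mm black base round it is 10 mm high. Axes parallel to the controller's; z up
- blue_key (a joint): travel of the blue key, m: 0 = up, 0.008 = fully down against its stop. It latches: it moves straight down under about 3 N and stays where it is left
- green_key_top (a point): centre of the top face of the green key, a square cap 30 x 30 mm whose top, when up, stands 26 mm above the controller's top; the 44 mm black base round it is 10 mm high. Axes parallel to the controller's; z up
- green_key (a joint): travel of the green key, m: 0 = up, 0.008 = fully down against its stop. It latches: it moves straight down under about 3 N and stays where it is left
- yellow_key_top (a point): centre of the top face of the yellow key, a square cap 30 x 30 mm whose top, when up, stands 26 mm above the controller's top; the 44 mm black base round it is 10 mm high. Axes parallel to the controller's; z up
- yellow_key (a joint): travel of the yellow key, m: 0 = up, 0.008 = fully down against its stop. It latches: it moves straight down under about 3 N and stays where it is left
- red_key_top (a point): centre of the top face of the red key, a square cap 30 x 30 mm whose top, when up, stands 26 mm above the controller's top; the 44 mm black base round it is 10 mm high. Axes parallel to the controller's; z up
- red_key (a joint): travel of the red key, m: 0 = up, 0.008 = fully down against its stop. It latches: it moves straight down under about 3 N and stays where it is left
- vial: bystander, loose: small capped glass vial standing on the controller, 24 mm across, 45 mm tall; origin at the centre of its underside
- chip_holder: bystander, loose: clear round chip holder lying on the table beside the controller, 90 mm across, 16 mm tall with its screws; origin at the centre of its underside
- orange_jar: bystander, loose: white jar with an orange cap, 52 mm across, 75 mm tall, on the table beside the controller; origin at the centre of its underside
- slide_box: bystander, loose: flat blue box, 80 x 100 x 35 mm, on the table to the right; origin at the centre of its underside
- beaker: bystander, loose: open glass beaker, 70 mm across, 85 mm tall, to the right; origin at the centre of its underside
- screwdriver: bystander, loose: screwdriver lying on the table to the left, under 40 mm high; origin near the middle of its underside

How it is judged:
By the outcome, as a careful person would: the job done as asked, in the order asked, and still so for the second after the job is handed in, with the robot touching nothing.
It also fails if it takes over 48 s, if anything falls off the work surface, if the arm or the gripper's body presses on something with over 40 N, if the wrist force passes 120 N, or if a joint passes its speed limit or range.

ROBOT

A 6-joint arm with a two-finger parallel gripper is mounted at the origin on the work surface. World frame = base frame: x ahead of the robot, y to its left, z up, the work surface at z = 0. Lengths are in m, angles in rad, forces in N, time in s.
With the tool pointing down it reaches from about 0.35 to 0.925 m from the base axis. Payload 6.4 kg.
Tool frame: the origin (TCP) lies between the finger pads; the fingertips stand 22 mm ahead of it and the grasp point (between the pads) lies 3 mm ahead of it; z points along the fingers, y is the line along which they close (so a half turn about z gives the same grasp; the last joint's range is limited). The gripper opens to 94 mm and grips with 3 to 60 N. Pads are 16 mm wide; open, the fingers measure 119 mm over their backs; the gripper's body (75 mm by 177 mm) begins 78 mm behind the grasp point.
Start: joints at [-1.298, 0.245, 1.558, -0, 1.339, -0.174], TCP at [0.281, -0.586, 0.227] pointing down, gripper open.
Joint ranges: [-3.13, 3.13], [-1.02, 2.26], [0.13, 2.54], [-0.95, 4.09], [0.21, 2.88], [-2.74, 2.74]. Speed limits (rad/s): [2.57, 2.57, 3.14, 3.14, 3.14, 3.14].

INTERFACE

Orientations are given as a unit quaternion [x, y, z, w].
In Python, from bench import arm gives the robot as it stands. The module is installed in compiled form; this text tells all that it offers. Calls block until the motion is done:
- arm.movep(position, orientation): joint-space move of the TCP to a pose.
- arm.movel(position, speed=0.15, rot=None, guard=None): straight line of the TCP; rot=None keeps the orientation; speed is the mean speed in m/s. With guard (N) it stops when the force on the tool has changed by that much, and returns True; else False.
- arm.movej(angles): joint-space move.
- arm.gripper_to(opening, f_grip=None): opening from 0.0 (shut) to 1.0 (fully open); f_grip is the grip in N (None keeps the last); returns when the fingers have stopped.
- arm.hold(seconds).
- arm.solve_ik(position, orientation): joint angles nearest the present ones, or None.
- arm.get_obs(): the state.
- arm.grab_frame(name): name is "scene" or "top" or "wrist"; returns a dict with "pixels" (420x560x3 uint8, red, green, blue), "vertical_fov" (degrees; the focal length in pixels is half the picture's height over the tangent of half this angle, whatever the lens; pixels are square), "cx", "cy" (the principal point, pixels), "D" ([k1, k2, p1, p2, k3] as OpenCV has them; the pictures are not rectified), "R" (3x3) and "t" (3): a world point X has camera coordinates R X + t. Camera axes: x right, y down, z forward; pixel columns grow to the right and rows downward; lengths in m; the calibration is good to about 2 mm. A picture is of the moment at which its call begins. There is no depth.
A pose or a line that the arm cannot do raises arm.PlanningError and nothing moves.
- arm.close_job(): hands the job in; it is judged then, once.
The state is a dict: "t": time; "joint_pos": joint angles; "joint_vel": joint speeds; "joint_torque": joint torques, N m; "tool_pos": TCP position; "ee_rot": TCP orientation; "force": force on the tool from outside, world axes, zero at the start; "ft_torque": the same for the moment, N m; "opening": opening from 0.0 (shut) to 1.0 (fully open); "gripper_force": force on a finger pad.
Only numpy, scipy, OpenCV 4.12 (cv2) and the standard library are available. Lean on these libraries where they do the work, as an engineer would, in place of code of your own. Each camera call takes 0.05 s, during which the arm holds its last target. There are 200 camera calls.

## Working session

There is one attempt and no reset: what is moved stays moved. The work goes in short steps, each a Python script; the robot and the scene stay as the last script left them, time stands still between calls to the robot, and variables do not carry over. Pictures are saved under pics/ and viewed, at most 10 in all, crops included, and the job is handed in when it is done.

```bash
mkdir -p pics; cat > h.py <<'E'
import numpy as np, cv2, pickle
from bench import arm
def K(f):
    h=f["pixels"].shape[0]; F=h/2/np.tan(np.radians(f["vertical_fov"])/2)
    return np.array([[F,0,f["cx"]],[0,F,f["cy"]],[0,0,1.]])
def ray(f,uv):
    p=cv2.undistortPoints(np.array([[uv]],float),K(f),np.array(f["D"],float))[0,0]
    R=np.array(f["R"]);t=np.array(f["t"])
    return -R.T@t, R.T@np.array([p[0],p[1],1.])
def onz(f,uv,z):
    o,d=ray(f,uv); return o+d*(z-o[2])/d[2]
def tri(fs,uvs):
    A=np.zeros((3,3));b=np.zeros(3);P=[]
    for f,u in zip(fs,uvs):
        o,d=ray(f,u);d=d/np.linalg.norm(d);M=np.eye(3)-np.outer(d,d);A+=M;b+=M@o;P.append((M,o))
    x=np.linalg.solve(A,b); return x,[np.linalg.norm(M@(x-o)) for M,o in P]
def proj(f,X):
    R=np.array(f["R"]);return cv2.projectPoints(np.array(X,float).reshape(-1,3),cv2.Rodrigues(R)[0],np.array(f["t"],float),K(f),np.array(f["D"],float))[0][:,0]
E
python3 - <<'E'
from h import *
fs={n:arm.grab_frame(n) for n in("scene","top","wrist")}
pickle.dump(fs,open("f0.pkl","wb"))
for n,f in fs.items():
    cv2.imwrite(f"pics/{n}0.png",f["pixels"][:,:,::-1]); print(n,-np.array(f["R"]).T@f["t"],f["D"])
o=arm.get_obs();print(o["t"],o["tool_pos"],o["ee_rot"])
E
```

```text
scene [ 1.02911269 -0.51558063  0.92971299] [-0.00406878  0.          0.          0.          0.        ]
top [ 0.42422177 -0.0258783   1.28859102] [-0.00117622  0.          0.          0.          0.        ]
wrist [ 0.35246821 -0.55083911  0.38251645] [-0.02544523  0.          0.          0.          0.        ]
0.15 [ 0.28076032 -0.58576407  0.22660405] [ 9.75146544e-01  2.21559642e-01 -2.11315095e-05 -7.36205238e-04]
```

View pics/scene0.png

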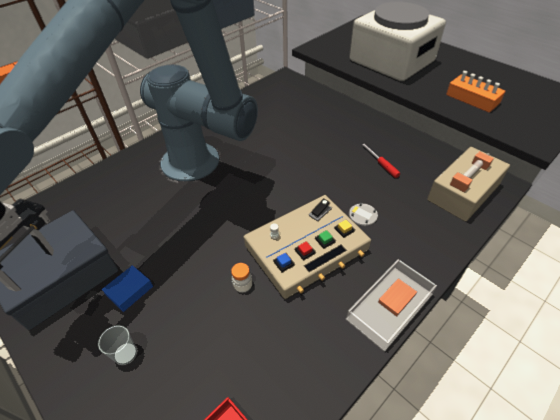

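View pics/top0.png

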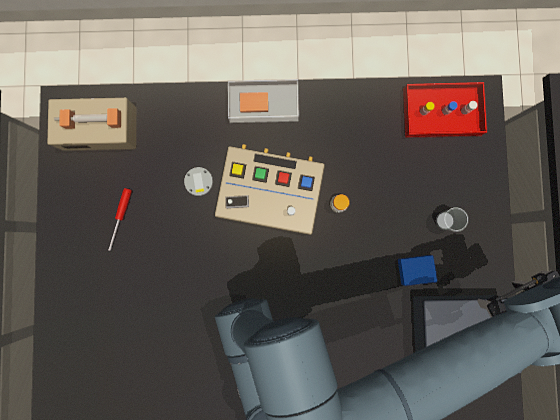

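The scene view shows the controller in mid-table. In the top view the keys run yellow (237,170), green (260,174), red (284,178), blue (307,182). The rocker is near (237,201) with its dot at about (229,201), and the vial is at (291,211). Next I'll measure these points in both views.

```bash
cat >> h.py <<'E'
H={"yellow":(22,35),"green":(45,80),"red":None,"blue":(100,125)}
def blobs(f,c,smin=120,vmin=70):
    hsv=cv2.cvtColor(f["pixels"],cv2.COLOR_RGB2HSV);h,s,v=cv2.split(hsv)
    m=((h<8)|(h>172)) if c=="red" else (h>=H[c][0])&(h<=H[c][1])
    m=(m&(s>smin)&(v>vmin)).astype(np.uint8)
    n,l,st,ce=cv2.connectedComponentsWithStats(m)
    return [(ce[i],st[i,4],st[i,:4]) for i in range(1,n) if st[i,4]>25]
E
python3 - <<'E'
from h import *
fs=pickle.load(open("f0.pkl","rb"))
box={"scene":(240,195,375,290),"top":(212,145,328,238)}
for c in H:
    r={}
    for n in box:
        x0,y0,x1,y1=box[n]
        r[n]=[(b[0].round(1),b[1]) for b in blobs(fs[n],c) if x0<b[0][0]<x1 and y0<b[0][1]<y1]
    print(c,r)
    t=[max(r[n],key=lambda q:q[1])[0] for n in("top","scene")]
    print(tri([fs["top"],fs["scene"]],t), onz(fs["top"],t[0],.086))
f=fs["top"]
print("dot~",onz(f,(229,201),.091),"rk",onz(f,(237,201),.082),"vial",onz(f,(291,211),.105))
a=cv2.resize(fs["top"]["pixels"][140:240,205:335],None,fx=6,fy=6,interpolation=cv2.INTER_CUBIC)
cv2.imwrite("pics/topc.png",a[:,:,::-1])
E
```

```text
yellow {'scene': [(array([344.6, 226. ]), np.int32(125))], 'top': [(array([237.1, 168.9]), np.int32(105))]}
(array([0.64371938, 0.09623898, 0.08124791]), [np.float64(0.000399356471418778), np.float64(0.0003993564714186649)]) [0.64314164 0.09604582 0.086     ]
green {'scene': [(array([324.9, 236.8]), np.int32(104))], 'top': [(array([260.1, 173.1]), np.int32(99))]}
(array([0.62940088, 0.02751146, 0.08119459]), [np.float64(0.00073839385943311), np.float64(0.0007383938594329028)]) [0.62909705 0.02783748 0.086     ]
red {'scene': [(array([304.7, 247.8]), np.int32(130))], 'top': [(array([283.1, 177.4]), np.int32(114))]}
(array([ 0.61515544, -0.04054614,  0.08181415]), [np.float64(0.00045084122093583137), np.float64(0.00045084122093597134)]) [ 0.6147961  -0.04016064  0.086     ]
blue {'scene': [(array([283.5, 259.8]), np.int32(128))], 'top': [(array([306.2, 181.6]), np.int32(103))]}
(array([ 0.60133089, -0.10887613,  0.08099789]), [np.float64(0.0003619769160991698), np.float64(0.0003619769160991228)]) [ 0.60083123 -0.10825768  0.086     ]
dot~ [0.5472054  0.12051843 0.091     ] rk [0.54765312 0.09786957 0.082     ] vial [ 0.51303742 -0.06080963  0.105     ]
```

View pics/topc.png

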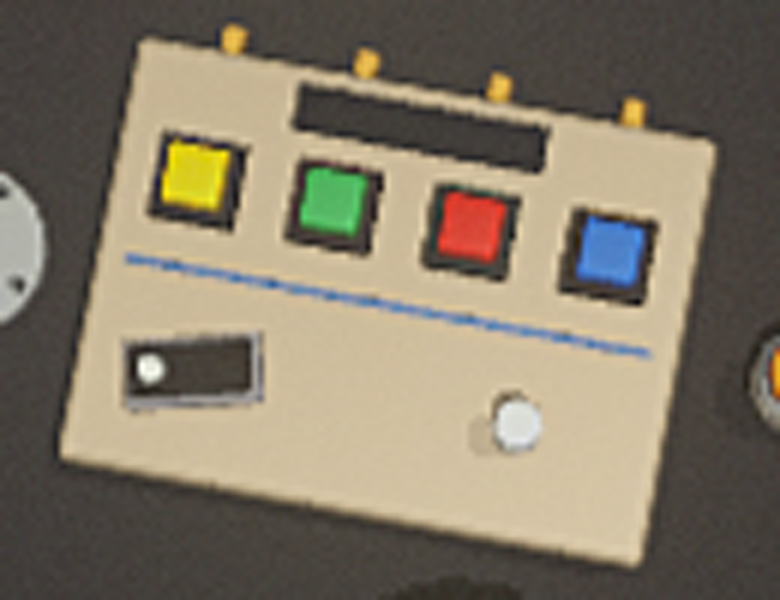

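Keys are spaced 70 mm apart, as they should be, and they triangulate to a plausible height, so I'll use the known 0.086. Next I'll close the gripper, move above the rocker and look with the wrist camera.

```bash
python3 - <<'E'
from h import *
arm.gripper_to(0.0)
p=[.548,.118,.26]
for a in(-np.pi/2+.06,np.pi/2+.06):
    print(a,arm.solve_ik(p,[np.cos(a/2),np.sin(a/2),0,0]))
a=-np.pi/2
q=[np.cos(a/2),np.sin(a/2),0,0]
if arm.solve_ik(p,q) is None: a=-a;q=[np.cos(a/2),np.sin(a/2),0,0]
p0=np.array(arm.get_obs()["tool_pos"]);arm.movel([p0[0],p0[1],.30])
arm.movep(p,q)
f={n:arm.grab_frame(n) for n in("wrist","top","scene")};pickle.dump(f,open("f1.pkl","wb"))
cv2.imwrite("pics/w1.png",f["wrist"]["pixels"][:,:,::-1])
o=arm.get_obs();print(a,o["t"],o["tool_pos"],o["force"],o["opening"])
E
```

```text
-1.5107963267948965 None
1.6307963267948966 [ 9.84374107e-03  9.45752481e-03  1.75649740e+00 -4.44089210e-16
  1.37563773e+00 -5.01562589e-02]
1.5707963267948966 5.0167 [0.54818336 0.11748668 0.26001658] [ 0.55887009  0.27131532 -0.13885252] 0.004856855354930926
```

View pics/w1.png

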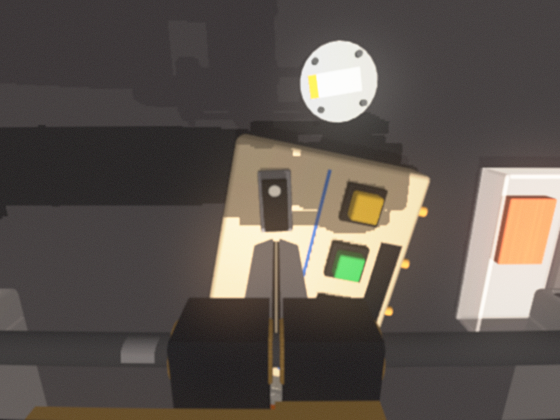

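The wrist view shows the white dot at (275,191) on the black paddle, which spans about (262–290, 170–230) and is almost parallel to world y. The green and yellow keys are at (349,266) and (366,207).

```bash
python3 - <<'E'
from h import *
fs=pickle.load(open("f1.pkl","rb"));f=fs["wrist"];g=fs["top"]; f0=pickle.load(open("f0.pkl","rb"))
def dot(im,x0,y0,x1,y1,thr):
    s=cv2.cvtColor(im,cv2.COLOR_RGB2GRAY)[y0:y1,x0:x1].astype(float)
    w=np.clip(s-thr,0,None);yy,xx=np.mgrid[y0:y1,x0:x1];return (w*xx).sum()/w.sum(),(w*yy).sum()/w.sum(),s.max(),(w>0).sum()
d=dot(f["pixels"],265,180,286,202,90);print("wrist",d,onz(f,d[:2],.091))
t=dot(f0["top"]["pixels"],227,198,233,205,100);print("top",t,onz(f0["top"],t[:2],.091))
print("tri",tri([f,f0["top"]],[d[:2],t[:2]]))
print("base ends",onz(f,(275.5,169),.068),onz(f,(276,231),.068))
for c in("green","yellow"):
    for b in blobs(f,c): print(c,b, onz(f,b[0],.086))
E
```

```text
wrist (np.float64(274.1788954856055), np.float64(190.63302341212054), np.float64(186.0), np.int64(130)) [0.54539807 0.1213681  0.091     ]
top (np.float64(229.51802044109738), np.float64(200.94298009682626), np.float64(241.0), np.int64(21)) [0.54734341 0.11899003 0.091     ]
tri (array([0.54658399, 0.11990396, 0.08646058]), [np.float64(0.00127666705125447), np.float64(0.0012766670512544488)])
base ends [0.54671154 0.13945734 0.068     ] [0.54712676 0.06967633 0.068     ]
green (array([349.23090909, 267.80545455]), np.int32(550), array([335, 255,  30,  26], dtype=int32)) [0.62737193 0.0332685  0.086     ]
yellow (array([312.90909091,  86.37012987]), np.int32(154), array([309,  76,   9,  22], dtype=int32)) [0.58216013 0.2209909  0.086     ]
yellow (array([422.28571429, 212.10714286]), np.int32(28), array([419, 210,   7,   5], dtype=int32)) [0.70019674 0.09699281 0.086     ]
```

```bash
cat >> h.py <<'E'
def press(x,y,zhi,zlo,guard=14,zup=.16):
    arm.movel([x,y,zhi+.022],speed=.12); arm.hold(.2)
    r=arm.movel([x,y,zlo+.022],speed=.015,guard=guard); o=arm.get_obs()
    print("hit",r,"tip",o["tool_pos"][2]-.022,"xy",o["tool_pos"][:2],"F",o["force"],"t",o["t"])
    arm.hold(.2); o=arm.get_obs(); print(" held tip",o["tool_pos"][2]-.022,"F",o["force"])
    arm.movel([x,y,zup+.022],speed=.15)
E
python3 - <<'E'
from h import *
press(.5465,.1205,.102,.079)
f={n:arm.grab_frame(n) for n in("wrist","scene")};pickle.dump(f,open("f2.pkl","wb"))
a=cv2.resize(f["wrist"]["pixels"][100:300,150:450],None,fx=2,fy=2)
b=cv2.resize(f["scene"]["pixels"][190:290,235:385],None,fx=4,fy=4,interpolation=cv2.INTER_CUBIC)
cv2.imwrite("pics/a2.png",np.vstack([a[:180],b])[:,:,::-1]) if False else cv2.imwrite("pics/a2.png",b[:,:,::-1])
E
```

```text
hit True tip 0.0845054394123734 xy [0.54682758 0.12142876] F [-1.37380561  0.7037259   6.52651241] t 7.65
 held tip 0.0845419801503467 F [-1.69669325  0.78813202  5.03273987]
```

View pics/a2.png

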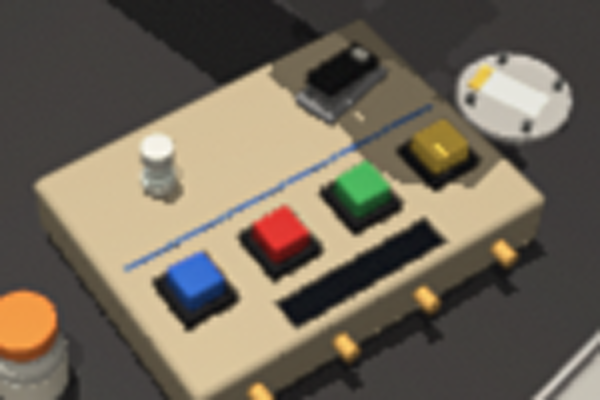

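The scene crop shows all four keys up, the vial untouched and the rocker's dot end now lower. The press stopped at 0.0845 against a predicted 0.0843. A second press, harder and slightly further out, will confirm it is on its stop.

```bash
python3 - <<'E'
from h import *
press(.5465,.1265,.092,.078,guard=25)
o=arm.get_obs();print(o["t"])
E
```

```text
hit True tip 0.08328800100882239 xy [0.54671345 0.12647858] F [-2.46508981 -0.19403023  6.78313197] t 10.2833
 held tip 0.08325679781025944 F [-3.58628182 -0.59600841  7.31490182]
11.15
```

Both stops match: 1.2 mm lower for 5–6 mm further out is the 0.22 rad slope of the fully-on paddle. Blue is next, then green.

```bash
python3 - <<'E'
from h import *
for n,x,y in(("blue",.601,-.107),("green",.6285,.030)):
    print(n); arm.movel([x,y,.17],speed=.2); press(x,y,.092,.073,guard=25,zup=.15)
arm.movel([.5,-.05,.36],speed=.25)
p=arm.get_obs()["tool_pos"]
arm.movel([.42,-.25,.36],speed=.25)
f={n:arm.grab_frame(n) for n in("top","scene")};pickle.dump(f,open("f3.pkl","wb"))
b=cv2.resize(f["scene"]["pixels"][190:290,235:385],None,fx=5,fy=5,interpolation=cv2.INTER_CUBIC)
cv2.imwrite("pics/a3.png",b[:,:,::-1]); print(arm.get_obs()["t"])
f0=pickle.load(open("f0.pkl","rb"))
for c in H:
  for nm in ("scene",):
    B=lambda F:[(b[0].round(1).tolist(),int(b[1])) for b in blobs(F[nm],c) if 240<b[0][0]<375 and 195<b[0][1]<290]
    print(c,B(f0),B(f))
E
```

```text
blue
hit True tip 0.07823087164553277 xy [ 0.60115379 -0.10706715] F [-1.65251534  0.4485158   5.07819793] t 14.3417
 held tip 0.0782459078234147 F [-1.94486997  0.64575278  4.73718524]
green
hit True tip 0.07826755788623888 xy [0.62867034 0.03000711] F [-2.5070542   0.15676414  4.97311685] t 17.8833
 held tip 0.07825852178146825 F [-1.24394848  1.11091065  5.48323936]
20.9417
yellow [([344.6, 226.0], 125)] [([344.6, 226.0], 126)]
green [([324.9, 236.8], 104)] [([324.9, 237.5], 96)]
red [([304.7, 247.8], 130)] [([304.7, 247.9], 131)]
blue [([283.5, 259.8], 128)] [([283.4, 260.3], 120)]
```

View pics/a3.png

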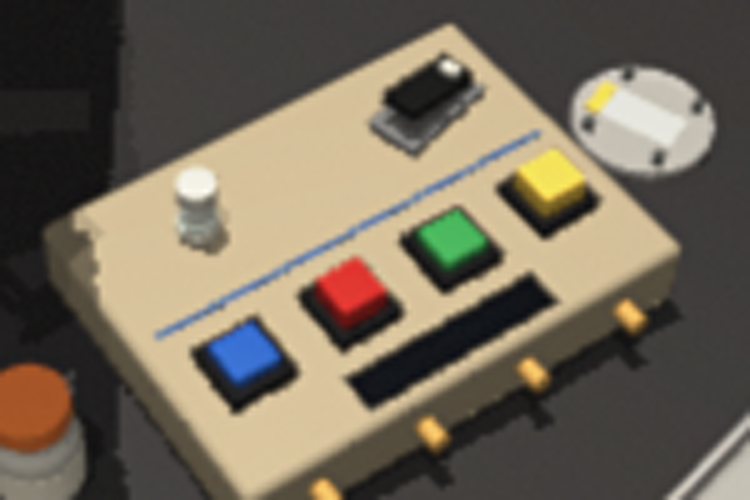

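Blue and green are visibly down in their bases, yellow and red are up, and the vial and chip holder haven't moved. Both presses stopped about 0.25 mm above nominal, so I'll press each again, harder, to be sure they're on their stops.

```bash
python3 - <<'E'
from h import *
arm.movel([.5,-.1,.30],speed=.25)
for n,x,y in(("blue",.601,-.107),("green",.6285,.030)):
    print(n); arm.movel([x,y,.17],speed=.25); press(x,y,.083,.072,guard=32,zup=.15)
arm.movel([.5,-.05,.36],speed=.25)
print(arm.get_obs()["t"],arm.get_obs()["force"])
E
```

```text
blue
hit True tip 0.07825058378082847 xy [ 0.60130702 -0.10707774] F [-2.34144934  0.76722752  5.97669147] t 24.125
 held tip 0.07825081148053323 F [-2.22546424  0.94448631  5.01960547]
green
hit True tip 0.07825225623246068 xy [0.62881869 0.03003437] F [-2.31373243  0.03127263  5.74587809] t 27.175
 held tip 0.07826451579200988 F [-1.90506698  0.25672152  5.43972589]
29.125 [ 0.91192611 -0.75694695 -0.56075633]
```

The harder presses stopped at the same height, so both keys are on their stops. Handing in.

```bash
python3 -c "
from bench import arm
print(arm.close_job())"
```

```text
the job is handed in; nothing more can be done
None
```

I switched the rocker on, then pressed blue and green fully down in that order, each confirmed on its stop by a second press; yellow and red stayed up, the vial and chip holder look unmoved, and the job was handed in at about 29 s with the arm clear.

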